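Set and lock the drag adjuster of a film rewind

ROBOT

A 6-joint arm with a two-finger parallel gripper is mounted at the origin on the work surface. World frame = base frame: x ahead of the robot, y to its left, z up, the work surface at z = 0. Lengths are in m, angles in rad, forces in N, time in s.
With the tool pointing down it reaches from about 0.375 to 0.75 m from the base axis. Payload 9 kg.
Tool frame: the origin (TCP) lies midway between the tips of the shut fingers; the grasp point (between the pads) lies 19 mm behind it; z points along the fingers, y is the direction in which the jaws open and shut (so a half turn about z gives the same grasp; the last joint's range is limited). The gripper opens to 85 mm and grips with 20 to 120 N. Pads are 22 mm wide; open, the fingers measure 114 mm over their backs; the gripper's body (76 mm by 85 mm) begins 54 mm behind the grasp point. The pads swing forward as they close: fully open they stand 13 mm farther back than shut.
Start: joints at [1.071, 0.104, 0.097, 1.564, 0, 1.353], TCP at [0.167, 0.576, 0.231] pointing down, gripper open.
Joint ranges: [-2.99, 2.99], [-0.84, 1.86], [-1.1, 1.16], [-1.84, 2.11], [-1.51, 1.56], [-3.14, 3.14]. Speed limits (rad/s): [2.22, 2.22, 2.57, 3.14, 3.14, 3.14].

INTERFACE

Orientations are given as a rotation vector (axis times angle).
In Python, from cell import env gives the robot as it stands.
- The arm moves only by the shell command python3 -m handwheel 'ROWS'. ROWS is JSON, a list of rows, each a list of 7 numbers: the shift along the tool's x, y, z in m, then the turn, a rotation vector about the tool's x, y, z in rad, then the opening, from 0 (shut) to 1 (fully open). In form: [[dx, dy, dz, rx, ry, rz, fingers], ...]. A call has exactly 10 rows; each row is the pose to reach, as a shift and turn from the pose commanded when the call began, along the tool's axes at that moment; what a row does not reach only later rows make up. A row lasts 1/12 s, in which the tool goes at most 41.7 mm and 7.16 degrees, less where a joint would pass 70% of its speed; a pose out of reach is approached as far as the arm can. A call with a gripper value outside its range is refused whole. The fingers move at their own pace and stop on an object; the grip force is fixed at half the most. Time passes only in rows, so rows that repeat a pose let the fingers close, or fill a call up. It gives the time, the measured TCP pose, the force and the opening at its end, in the units of the state.
- env.get_state(): the state, without advancing time (a new reading comes with each control period).
- env.read_camera(name): name is "scene" or "top"; returns a dict with "frame" (420x560x3 uint8, blue, green, red), "fovy" (degrees; the focal length in pixels is half the picture's height over the tangent of half this angle, whatever the lens; pixels are square), "cx", "cy" (the principal point, pixels), "k1" (the pictures are not rectified: a ray, as slopes to the right and down, at radius r is drawn at 1 + k1 r^2 times it, then the intrinsics apply), "R" (3x3) and "t" (3): a world point X has camera coordinates R X + t. Camera axes: x right, y down, z forward; pixel columns grow to the right and rows downward; lengths in m; the calibration is good to about 2 mm. A picture is of the moment at which its call begins. There is no depth.
- env.hand_in(): hands the job in, once; it reports no verdict.
The state is a dict: "time": time; "joint_positions": joint angles; "qvel": joint speeds; "joint_efforts": joint torques, N m; "tcp_pos": TCP position; "tcp_rot": TCP orientation; "force": force on the tool from outside, world axes, zero at the start; "ft_torque": the same for the moment, N m; "width": finger opening in m.
Only numpy, scipy, OpenCV 4.12 (cv2) and the standard library are available. Lean on these libraries where they do the work, as an engineer would, in place of code of your own. Each camera call takes 0.05 s, during which the arm holds its last target.

TASK

The drag adjuster on the foot of the brass hand rewind has worked loose. With the gripper turn its tall hex nut clockwise (seen from above) until it is fully home, then lock it: swing the spanner that already sits on the thin locknut just under it anticlockwise (seen from above) until it stops, and let go. Do the nut first, the spanner after it.

Things in the scene. Friction and masses are not known exactly. Their poses are not given: they have to be found in the camera images.
- nut_center (a point): Centre of the tall steel hex nut on the brass rewind's foot: 30 mm across flats, 48 mm tall, 74 mm above the table; an 18 mm stud stands 10 mm out of its top. Turns about the vertical here, 0.06 N m. z up; x square out of one flat, turns with it. The rewind's column (175 mm high, crank) is 190 mm off, roughly opposite the spanner. Not the round knurled nut on the separate low post.
- nut (a joint): Turn of the tall hex nut, rad: 0 is loose, grows clockwise seen from above, hard stop (fully home) at 1.2. Starts between 0 and 0.3; above 1.0 counts as home. Stays where it is left.
- spanner_grip (a point): Mid-handle of the flat dark steel spanner, 130 mm from the nut's vertical axis, about which alone it swings, captive. x outward along the handle, z up. Handle level, 18 mm wide, 10 mm thick, underside 32.5 mm above the table (4 mm mat below). Inner end: 50 mm ring under the tall nut; outer end: jaw 34 mm wide, from 26 to 74 mm beyond this point.
- spanner (a joint): Swing of the spanner with its locknut, rad: 0 is loose, grows anticlockwise seen from above (handle moves roughly away from the robot), hard stop (tight) at 0.8. Starts between 0 and 0.2; above 0.6 counts as tight. Stiff: 0.35 N m (3 N at the grip point). Stays where it is left.

How it is judged:
By the outcome, as a careful person would: the job done as asked, in the order asked, and still so for the second after the job is handed in, with the robot touching nothing.
It also fails if it takes over 45 s, if anything falls off the work surface, if the arm or the gripper's body presses on something with over 40 N, if the wrist force passes 120 N, or if a joint passes its speed limit or range.

## Working session

There is one attempt and no reset: what is moved stays moved. The work goes in short steps, Python scripts to look and compute and a shell command to move; the robot and the scene stay as the last step left them, time stands still between calls to the robot, and variables do not carry over. Pictures are saved under pics/ and viewed, and the job is handed in when it is done.

```bash
ls; mkdir -p pics; cat > h.py <<'E'
import numpy as np, cv2
from cell import env
from scipy.spatial.transform import Rotation as Ro
def cam(n):
    return env.read_camera(n)
def K(c):
    f=c['frame'].shape[0]/2/np.tan(np.radians(c['fovy'])/2); return np.array([[f,0,c['cx']],[0,f,c['cy']],[0,0,1.]])
def dist(c): return np.array([c['k1'],0,0,0.])
def ray(c,uv):
    p=cv2.undistortPoints(np.array(uv,float).reshape(-1,1,2),K(c),dist(c)).reshape(-1,2)
    d=np.c_[p,np.ones(len(p))]@np.array(c['R']); o=-np.array(c['R']).T@np.array(c['t']); return o,d
def onz(c,uv,z):
    o,d=ray(c,uv); return o+d*((z-o[2])/d[:,2])[:,None]
def proj(c,X):
    return cv2.projectPoints(np.array(X,float).reshape(-1,3),cv2.Rodrigues(np.array(c['R']))[0],np.array(c['t'],float),K(c),dist(c))[0].reshape(-1,2)
E
python3 - <<'E'
from h import *
s=env.get_state(); print({k:np.round(v,3).tolist() for k,v in s.items()})
for n in('scene','top'):
    c=cam(n); cv2.imwrite(f'pics/{n}0.png',c['frame']); print(n,c['fovy'],c['k1'],-np.array(c['R']).T@c['t'])
    import pickle; pickle.dump(c,open(n+'0.pkl','wb'))
E
```

```text
pics
{'time': 0.0, 'joint_positions': [1.071, 0.105, 0.096, 1.564, 0.0, 1.353], 'qvel': [-0.0, 0.0, -0.0, -0.002, 0.0, 0.001], 'joint_efforts': [-0.001, -55.694, 50.364, 0.017, -0.0, -0.0], 'tcp_pos': [0.167, 0.576, 0.231], 'tcp_rot': [-0.441, -3.11, 0.002], 'force': [-0.074, -0.095, -0.187], 'ft_torque': [0.018, -0.001, -0.021], 'width': 0.085}
scene 55.652370265915444 -0.1079455594300887 [ 0.95986922 -0.05137705  0.57664434]
top 43.23189335680621 -0.19115643055270157 [0.4205528  0.04996949 0.71491549]
```

View pics/scene0.png

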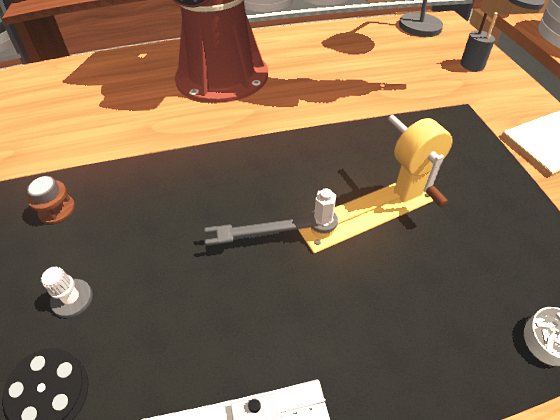

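View pics/top0.png

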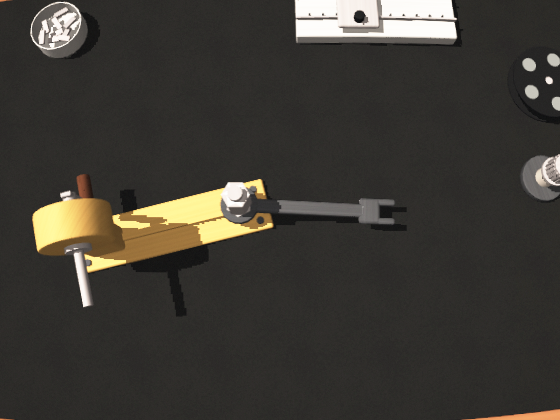

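```bash
python3 - <<'E'
from h import *
import pickle
t=pickle.load(open('top0.pkl','rb'));s=pickle.load(open('scene0.pkl','rb'))
a=cv2.resize(t['frame'][170:240,205:275],None,fx=8,fy=8,interpolation=cv2.INTER_CUBIC);cv2.imwrite('pics/tz.png',a)
a=cv2.resize(s['frame'][175:245,290:360],None,fx=8,fy=8,interpolation=cv2.INTER_CUBIC);cv2.imwrite('pics/sz.png',a)
print(onz(t,[[235,187]],.084),onz(t,[[380,210]],.0425),onz(t,[[70,225]],.17))
E
```

```text
[[0.57520983 0.10592748 0.084     ]] [[ 0.5508825  -0.07862062  0.0425    ]] [[0.51642055 0.27830871 0.17      ]]
```

View pics/tz.png

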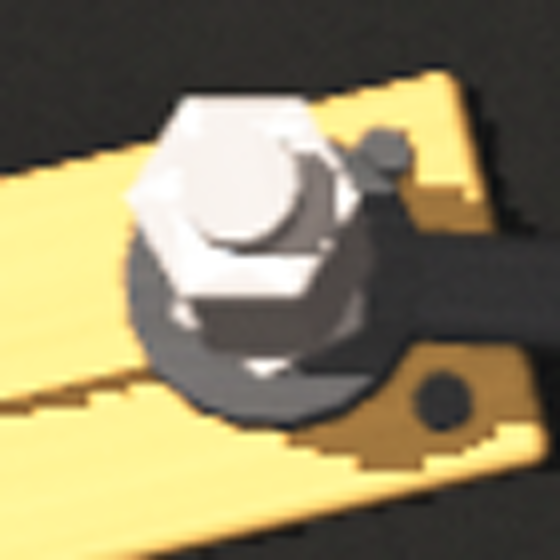

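View pics/sz.png

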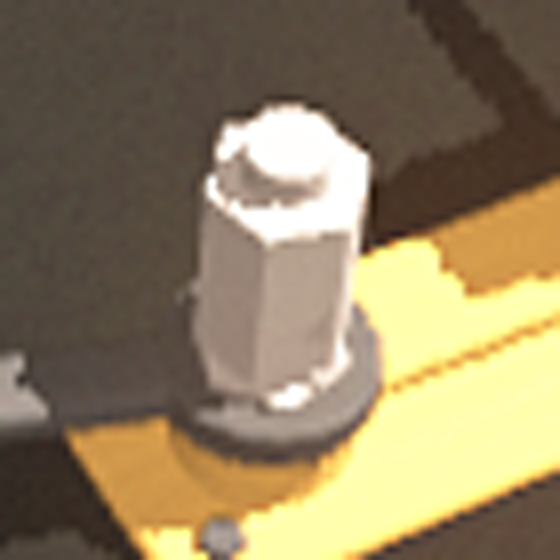

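```bash
python3 - <<'E'
from h import *
import pickle
t=pickle.load(open('top0.pkl','rb'));s=pickle.load(open('scene0.pkl','rb'))
f=lambda p,ox,oy:(np.array(p,float)+.5)/8-.5+np.array([ox,oy])
ct=f([[185,97],[305,97],[355,195],[300,297],[180,297],[130,197]],205,170)
P=onz(t,ct,.098);c=P.mean(0);print(P,c,np.linalg.norm(P-c,axis=1)*1e3)
a=np.degrees(np.arctan2(P[:,1]-c[1],P[:,0]-c[0]));print(a, 'corner mod60',a%60)
# triangulate stud top
st=f([[240,193]],205,170); ss=f([[290,143]],290,175)
o1,d1=ray(t,st);o2,d2=ray(s,ss)
A=np.c_[d1[0],-d2[0]];l=np.linalg.lstsq(A,o2-o1,rcond=None)[0];print('stud',o1+l[0]*d1[0],o2+l[1]*d2[0])
# spanner handle
h=onz(t,[[290,208],[350,210],[380,211]],.0425);print(h)
print('col',onz(t,[[88,262],[88,220]],.01), onz(t,[[115,225],[35,230],[87,305],[84,178]],.175))
# nut corners in scene
cs=f([[213,178],[272,238],[355,228],[368,158],[240,122]],290,175);print(onz(s,cs,.098))
E
```

```text
[[0.5785563  0.11350737 0.098     ]
 [0.57814392 0.09540899 0.098     ]
 [0.56287462 0.08799086 0.098     ]
 [0.54748559 0.09630391 0.098     ]
 [0.5478562  0.11422618 0.098     ]
 [0.56330187 0.12176135 0.098     ]] [0.56303642 0.10486644 0.098     ] [17.76322911 17.82358222 16.87635584 17.75232873 17.83378028 16.89698866]
[  29.10752261  -32.04698038  -90.54930766 -151.16211597  148.34307407
   89.09984137] corner mod60 [29.10752261 27.95301962 29.45069234 28.83788403 28.34307407 29.09984137]
stud [0.56125986 0.1043386  0.10789588] [0.56195118 0.10733713 0.1083247 ]
[[ 0.55589754  0.03836863  0.0425    ]
 [ 0.55167906 -0.0393507   0.0425    ]
 [ 0.54955941 -0.07854677  0.0425    ]]
col [[0.49253942 0.31635889 0.01      ]
 [0.55121821 0.31893675 0.01      ]] [[0.51472867 0.2256147  0.175     ]
 [0.51065201 0.31694444 0.175     ]
 [0.43066154 0.2537032  0.175     ]
 [0.56710763 0.26318951 0.175     ]]
[[0.55851799 0.09295001 0.098     ]
 [0.57655897 0.09979001 0.098     ]
 [0.57804727 0.11657774 0.098     ]
 [0.56089641 0.12496012 0.098     ]
 [0.5451875  0.10264367 0.098     ]]
```

```bash
cat >> h.py <<'E'
def rel(pos,head):
    """shift + rz in present (measured) tool axes to reach pos with tool y heading `head` deg (mod 180 nearest), pointing down"""
    s=env.get_state(); R=Ro.from_rotvec(s['tcp_rot']).as_matrix()
    d=R.T@(np.array(pos)-s['tcp_pos'])
    h0=np.degrees(np.arctan2(R[1,1],R[0,1]))
    print('yhead',h0.round(2),'z',R[:,2].round(4),'j',np.round(s['joint_positions'],3),'t',s['time'])
    dh=(head-h0+90)%180-90
    print('shift',d.round(4),'rz opts',np.round(-np.radians([dh,dh+180,dh-180]),4))
E
python3 - <<'E'
from h import *
for h in(-1,59,119): rel([.562,.1055,.16],h)
E
```

```text
yhead 73.85 z [-6.e-04 -1.e-03 -1.e+00] j [1.071 0.105 0.097 1.564 0.    1.353] t 0.1
shift [-0.5106 -0.342   0.0709] rz opts [ 1.3064 -1.8352  4.448 ]
yhead 73.85 z [-6.e-04 -1.e-03 -1.e+00] j [1.071 0.105 0.097 1.564 0.    1.353] t 0.1
shift [-0.5106 -0.342   0.0709] rz opts [ 0.2592 -2.8824  3.4008]
yhead 73.85 z [-6.e-04 -1.e-03 -1.e+00] j [1.071 0.105 0.097 1.564 0.    1.353] t 0.1
shift [-0.5106 -0.342   0.0709] rz opts [-0.788  -3.9296  2.3536]
```

```bash
python3 -m handwheel '[[-0.034,-0.023,0,0,0,0.02,1],[-0.068,-0.046,0,0,0,0.04,1],[-0.102,-0.068,0,0,0,0.06,1],[-0.136,-0.091,0,0,0,0.08,1],[-0.17,-0.114,0,0,0,0.1,1],[-0.204,-0.137,0,0,0,0.12,1],[-0.238,-0.16,0,0,0,0.14,1],[-0.272,-0.182,0,0,0,0.16,1],[-0.306,-0.205,0,0,0,0.18,1],[-0.34,-0.228,0,0,0,0.2,1]]'
python3 - <<'E'
from h import *
rel([.562,.1055,.16],59)
E
```

```text
time: 0.93
tcp_pos: [0.4308, 0.261, 0.2312]
tcp_rot: [-0.751, -3.05, -0.0]
force: [1.1, 1.4, -0.9]
width: 0.0855
yhead 62.34 z [-0.e+00  1.e-04 -1.e+00] j [ 0.284 -0.19  -0.19   1.571  0.     0.767] t 0.9333
shift [-0.1884 -0.0768  0.0711] rz opts [ 0.0583 -3.0833  3.1999]
```

```bash
python3 -m handwheel '[[-0.03,-0.012,0,0,0,0.01,1],[-0.06,-0.024,0,0,0,0.02,1],[-0.09,-0.037,0,0,0,0.03,1],[-0.12,-0.05,0,0,0,0.04,1],[-0.15,-0.062,0,0,0,0.05,1],[-0.18,-0.073,0,0,0,0.058,1],[-0.1884,-0.0768,0.02,0,0,0.058,1],[-0.1884,-0.0768,0.05,0,0,0.058,1],[-0.1884,-0.0768,0.071,0,0,0.058,1],[-0.1884,-0.0768,0.071,0,0,0.058,1]]'
python3 - <<'E'
from h import *
rel([.562,.1055,.061],59)
for n in('scene','top'):
    c=cam(n); cv2.imwrite(f'pics/{n}1.png',c['frame'])
E
```

```text
time: 1.77
tcp_pos: [0.5587, 0.1072, 0.1549]
tcp_rot: [-0.837, -3.02, 0.003]
force: [-1.0, 0.7, -1.1]
width: 0.0854
yhead 59.03 z [-7.8e-03  4.0e-04 -1.0e+00] j [-0.04   0.019 -0.13   1.43   0.     0.5  ] t 1.7667
shift [-0.0043  0.0006  0.0939] rz opts [ 6.0000e-04 -3.1410e+00  3.1422e+00]
```

View pics/scene1.png

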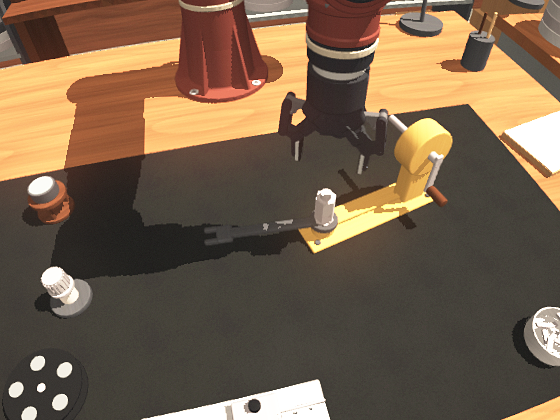

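View pics/top1.png

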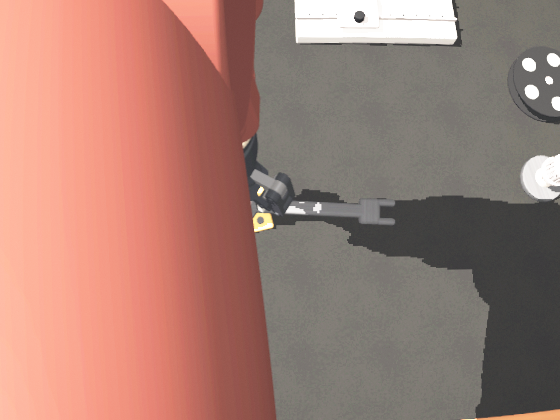

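```bash
python3 - <<'E'
from h import *
c=cam('scene'); s=env.get_state(); R=Ro.from_rotvec(s['tcp_rot']).as_matrix();p=s['tcp_pos']
print(s['tcp_pos'])
for k in(.0425,-.0425): print(proj(c,p+R@[0,k,-.013]))
print(proj(c,[.562,.1055,.098]))
rel([.562,.1055,.061],59)
E
```

```text
[0.56160729 0.10756992 0.16145948]
[[357.58798372 167.89554113]]
[[301.09070929 156.1131599 ]]
[[324.28425798 196.97699583]]
yhead 59.09 z [ 8.e-04  0.e+00 -1.e+00] j [-0.039  0.015 -0.122  1.433  0.     0.5  ] t 1.9167
shift [-0.0013 -0.0016  0.1005] rz opts [ 1.5000e-03 -3.1401e+00  3.1431e+00]
```

```bash
python3 -m handwheel '[[0,-0.001,0.02,0,0,0,1],[-0.001,-0.0016,0.04,0,0,0,1],[-0.001,-0.0016,0.06,0,0,0,1],[-0.001,-0.0016,0.08,0,0,0,1],[-0.001,-0.0016,0.095,0,0,0,1],[-0.001,-0.0016,0.1,0,0,0,1],[-0.001,-0.0016,0.1,0,0,0,1],[-0.001,-0.0016,0.1,0,0,0,0.7],[-0.001,-0.0016,0.1,0,0,0,0.55],[-0.001,-0.0016,0.1,0,0,0,0.5]]'
python3 - <<'E'
from h import *
rel([.562,.1055,.061],59)
c=cam('scene'); cv2.imwrite(f'pics/scene2.png',cv2.resize(c['frame'][60:270,200:480],None,fx=2.5,fy=2.5))
E
```

```text
time: 2.75
tcp_pos: [0.5625, 0.1056, 0.062]
tcp_rot: [0.837, 3.026, 0.001]
force: [-0.1, -0.1, 0.4]
width: 0.0517
yhead 59.08 z [ 0.0025 -0.     -1.    ] j [-0.043  0.057 -0.261  1.25   0.     0.497] t 2.75
shift [ 0.0004 -0.0004  0.001 ] rz opts [ 1.3000e-03 -3.1403e+00  3.1429e+00]
```

View pics/scene2.png

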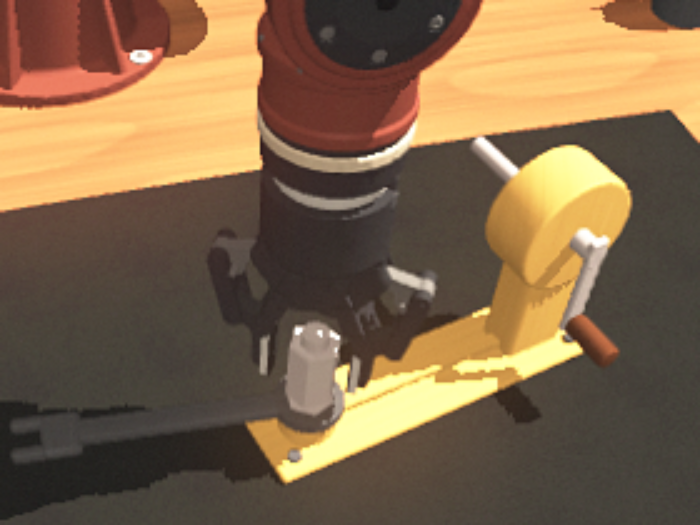

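```bash
python3 -m handwheel '[[0,0,0,0,0,0,0.4],[0,0,0,0,0,0,0.3],[0,0,0,0,0,0,0.2],[0,0,0,0,0,0,0],[0,0,0,0,0,0,0],[0,0,0,0,0,0,0],[0,0,0,0,0,0,0],[0,0,0,0,0,0,0],[0,0,0,0,0,0,0],[0,0,0,0,0,0,0]]'
python3 - <<'E'
from h import *
rel([.562,.1055,.061],59); print(env.get_state()['ft_torque'])
E
```

```text
time: 3.63
tcp_pos: [0.5625, 0.1064, 0.0614]
tcp_rot: [0.836, 3.026, 0.003]
force: [2.2, 5.8, 3.3]
width: 0.0294
yhead 59.11 z [ 0.0025  0.0016 -1.    ] j [-0.042  0.058 -0.261  1.249  0.002  0.497] t 3.6333
shift [-0.0001 -0.001   0.0004] rz opts [ 1.9000e-03 -3.1397e+00  3.1435e+00]
[ 0.72971243 -0.19449177 -0.03336546]
```

```bash
python3 -m handwheel '[[0,0,0,0,0,0.08,0],[0,0,0,0,0,0.16,0],[0,0,0,0,0,0.24,0],[0,0,0,0,0,0.32,0],[0,0,0,0,0,0.4,0],[0,0,0,0,0,0.48,0],[0,0,0,0,0,0.56,0],[0,0,0,0,0,0.64,0],[0,0,0,0,0,0.72,0],[0,0,0,0,0,0.8,0]]'
python3 - <<'E'
from h import *
rel([.562,.1055,.061],59); print(env.get_state()['ft_torque'])
E
```

```text
time: 4.47
tcp_pos: [0.5627, 0.1066, 0.0614]
tcp_rot: [1.954, 2.459, 0.005]
force: [4.5, 6.1, 2.0]
width: 0.0293
yhead 13.06 z [ 0.0029  0.002  -1.    ] j [-0.042  0.058 -0.261  1.249  0.002  1.301] t 4.4667
shift [-0.0009 -0.0009  0.0004] rz opts [-0.8017 -3.9433  2.3399]
[ 0.94570441 -0.3383633   0.1260026 ]
```

```bash
python3 -m handwheel '[[0,0,0,0,0,0.02,0],[0,0,0,0,0,0.04,0],[0,0,0,0,0,0.06,0],[0,0,0,0,0,0.08,0],[0,0,0,0,0,0.1,0],[0,0,0,0,0,0.12,0],[0,0,0,0,0,0.14,0],[0,0,0,0,0,0.16,0],[0,0,0,0,0,0.18,0],[0,0,0,0,0,0.2,0]]'
python3 - <<'E'
from h import *
rel([.562,.1055,.061],59); print(env.get_state()['ft_torque'])
E
```

```text
time: 5.3
tcp_pos: [0.5628, 0.1065, 0.0614]
tcp_rot: [2.184, 2.257, 0.005]
force: [4.7, 3.6, 2.2]
width: 0.029
yhead 1.89 z [ 0.0032  0.0016 -1.    ] j [-0.042  0.058 -0.261  1.249  0.002  1.496] t 5.3
shift [-0.001  -0.0008  0.0004] rz opts [-0.9967 -4.1383  2.1448]
[ 0.69385744 -0.51469466  2.14107211]
```

```bash
python3 -m handwheel '[[0,0,0,0,0,0.01,0],[0,0,0,0,0,0.02,0],[0,0,0,0,0,0.02,0],[0,0,0,0,0,0.02,0],[0,0,0,0,0,0.01,0],[0,0,0,0,0,0,0],[0,0,0,0,0,0,0],[0,0,0,0,0,-0.01,0],[0,0,0,0,0,-0.02,0],[0,0,0,0,0,-0.02,0]]'
python3 - <<'E'
from h import *
rel([.562,.1055,.061],59); print(env.get_state()['ft_torque'])
E
```

```text
time: 6.13
tcp_pos: [0.5628, 0.1063, 0.0614]
tcp_rot: [2.162, 2.277, 0.005]
force: [5.2, 4.4, 2.6]
width: 0.0296
yhead 2.97 z [ 0.003   0.0017 -1.    ] j [-0.043  0.058 -0.261  1.249  0.002  1.476] t 6.1333
shift [-0.0007 -0.0008  0.0004] rz opts [-0.9779 -4.1195  2.1637]
[ 0.86766763 -0.66690236  0.07605447]
```

```bash
python3 -m handwheel '[[0,0,0,0,0,0,0.3],[0,0,0,0,0,0,0.6],[0,0,0,0,0,0,0.8],[0,0,0,0,0,0,0.8],[0,0,0,0,0,0,0.8],[0,0,-0.03,0,0,0,0.8],[0,0,-0.06,0,0,0,0.8],[0,0,-0.09,0,0,0,0.8],[0,0,-0.12,0,0,0,0.8],[0,0,-0.13,0,0,0,0.8]]'
python3 - <<'E'
from h import *
rel([.45,-.03,.19],3); 
E
```

```text
time: 6.97
tcp_pos: [0.563, 0.1054, 0.1953]
tcp_rot: [2.161, 2.274, 0.006]
force: [0.5, 0.5, 0.4]
width: 0.0682
yhead 2.92 z [ 5.6e-03 -3.0e-04 -1.0e+00] j [-0.043  0.009 -0.066  1.49  -0.     1.477] t 6.9667
shift [-0.1295 -0.1198  0.0047] rz opts [-1.4000e-03 -3.1430e+00  3.1402e+00]
```

```bash
python3 - <<'E'
from h import *
rel([.498,-.03,.19],-4); 
E
```

```text
yhead 2.92 z [ 5.6e-03 -3.0e-04 -1.0e+00] j [-0.043  0.009 -0.066  1.49  -0.     1.477] t 6.9667
shift [-0.1319 -0.0718  0.0049] rz opts [ 0.1208 -3.0208  3.2623]
```

```bash
python3 -m handwheel '[[-0.025,-0.014,0,0,0,0.02,0.3],[-0.05,-0.028,0,0,0,0.05,0],[-0.08,-0.043,0,0,0,0.08,0],[-0.105,-0.058,0,0,0,0.1,0],[-0.132,-0.072,0,0,0,0.12,0],[-0.132,-0.072,0.02,0,0,0.12,0],[-0.132,-0.072,0.05,0,0,0.12,0],[-0.132,-0.072,0.08,0,0,0.12,0],[-0.132,-0.072,0.09,0,0,0.12,0],[-0.132,-0.072,0.09,0,0,0.12,0]]'
python3 - <<'E'
from h import *
rel([.498,-.03,.022],-4)
c=cam('scene'); cv2.imwrite(f'pics/scene3.png',cv2.resize(c['frame'][60:270,170:450],None,fx=2.5,fy=2.5)); import pickle;pickle.dump(c,open('s3.pkl','wb'))
c=cam('top'); cv2.imwrite('pics/top3.png',c['frame']);pickle.dump(c,open('t3.pkl','wb'))
E
```

```text
time: 7.8
tcp_pos: [0.4941, -0.0293, 0.0974]
tcp_rot: [-2.294, -2.14, 0.004]
force: [-0.4, 0.3, -0.2]
width: 0.0004
yhead -3.96 z [-0.005   0.0017 -1.    ] j [-0.324 -0.195 -0.437  1.334  0.     1.316] t 7.8
shift [-0.0005  0.0043  0.0754] rz opts [ 6.0000e-04 -3.1410e+00  3.1422e+00]
```

View pics/scene3.png

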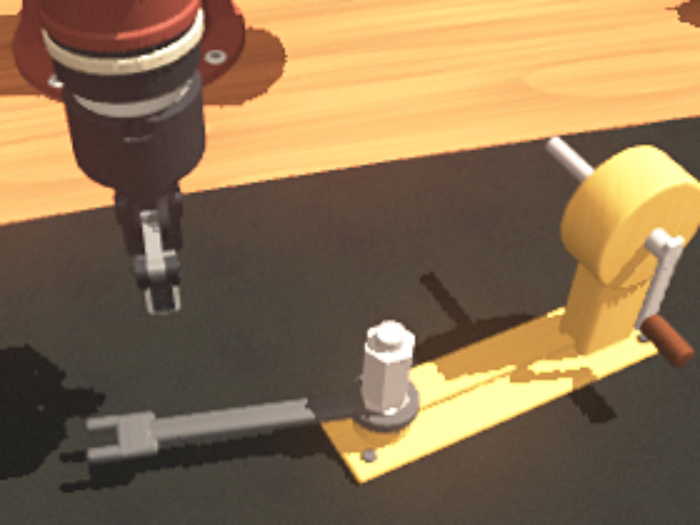

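View pics/top3.png

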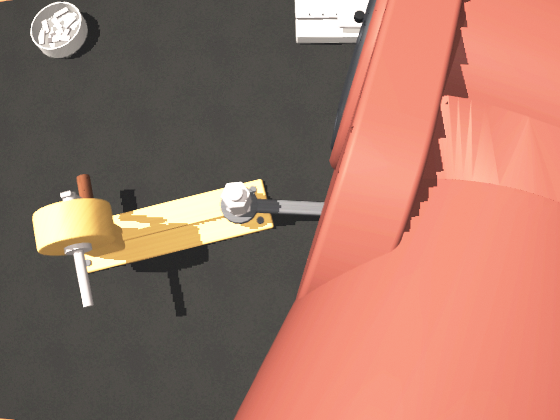

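```bash
python3 - <<'E'
import pickle,cv2
t=pickle.load(open('t3.pkl','rb'))
cv2.imwrite('pics/tz3.png',cv2.resize(t['frame'][170:240,205:275],None,fx=8,fy=8,interpolation=cv2.INTER_CUBIC))
E
```

```text
(no output)
```

View pics/tz3.png

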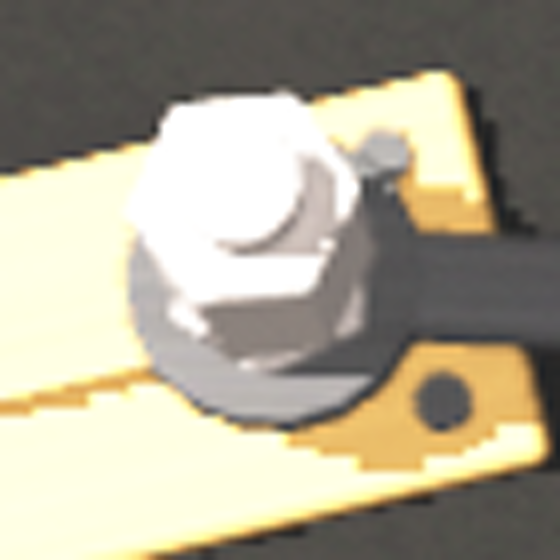

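```bash
python3 -m handwheel '[[0,0.002,0.02,0,0,0,0],[0,0.004,0.04,0,0,0,0],[0,0.004,0.06,0,0,0,0],[0,0.004,0.07,0,0,0,0],[0,0.004,0.072,0,0,0,0],[0,0.004,0.072,0,0,0,0],[0,0.004,0.072,0,0,0,0],[0,0.004,0.072,0,0,0,0],[0,0.004,0.072,0,0,0,0],[0,0.004,0.072,0,0,0,0]]'
cat >> h.py <<'E'
def arc(ths,off=.024,r=.13,C=(.562,.1055)):
    s=env.get_state(); R=Ro.from_rotvec(s['tcp_rot']).as_matrix()
    h0=np.degrees(np.arctan2(R[1,1],R[0,1]))
    for th in ths:
        a=np.radians(th);u=np.array([np.cos(a),np.sin(a)]);tau=np.array([-u[1],u[0]])
        p=np.r_[np.array(C)+r*u-off*tau,s['tcp_pos'][2]]
        print(th,(R.T@(p-s['tcp_pos'])).round(4)[:2],'rz',-np.radians((th+90-h0+90)%180-90).round(3))
E
python3 - <<'E'
from h import *
rel([.498,-.03,.024],-4);print(env.get_state()['tcp_pos'])
arc([-100,-94,-89,-84,-79,-74])
E
```

```text
time: 8.73
tcp_pos: [0.5008, -0.0304, 0.0291]
tcp_rot: [2.296, 2.143, 0.001]
force: [-0.2, 0.6, -0.3]
width: 0.0003
yhead -3.95 z [ 1.2e-03 -3.0e-04 -1.0e+00] j [-0.322 -0.133 -0.508  1.195  0.     1.318] t 8.7333
shift [ 0.0002 -0.0028  0.0051] rz opts [ 8.0000e-04 -3.1408e+00  3.1424e+00]
[ 0.50078816 -0.0303689   0.02913339]
-100 [0.013  0.0141] rz 0.106
-94 [0.0098 0.0276] rz 0.001
-89 [0.0082 0.039 ] rz -0.086
-84 [0.0076 0.0505] rz -0.174
-79 [0.008  0.0621] rz -0.261
-74 [0.0094 0.0735] rz -0.348
```

```bash
python3 -m handwheel '[[0.003,0.008,0.005,0,0,0,0],[0.007,0.018,0.005,0,0,0,0],[0.01,0.028,0.005,0,0,0,0],[0.009,0.035,0.005,0,0,-0.05,0],[0.008,0.041,0.005,0,0,-0.1,0],[0.008,0.047,0.005,0,0,-0.15,0],[0.008,0.053,0.005,0,0,-0.2,0],[0.008,0.059,0.005,0,0,-0.24,0],[0.008,0.065,0.005,0,0,-0.28,0],[0.009,0.071,0.005,0,0,-0.33,0]]'
python3 - <<'E'
from h import *
s=env.get_state();print(s['tcp_pos'],s['ft_torque'])
arc([-76,-74,-70,-66,-62,-58,-54,-50,-48,-46])
c=cam('scene'); cv2.imwrite(f'pics/scene4.png',cv2.resize(c['frame'][60:270,170:450],None,fx=2.5,fy=2.5))
E
```

```text
time: 9.57
tcp_pos: [0.5714, -0.0262, 0.0233]
tcp_rot: [-1.911, -2.492, 0.001]
force: [-2.4, -2.7, 0.7]
width: -0.0
[ 0.57144129 -0.02622964  0.02329985] [-0.37705638  0.49615249 -0.07385014]
-76 [ 0.0001 -0.0013] rz 0.018
-74 [-0.0007  0.0032] rz -0.017
-70 [-0.0019  0.0124] rz -0.086
-66 [-0.0025  0.0216] rz -0.156
-62 [-0.0024  0.0308] rz -0.226
-58 [-0.0017  0.04  ] rz -0.296
-54 [-0.0003  0.0492] rz -0.366
-50 [0.0017 0.0582] rz -0.436
-48 [0.0029 0.0626] rz -0.47
-46 [0.0043 0.067 ] rz -0.505
```

View pics/scene4.png

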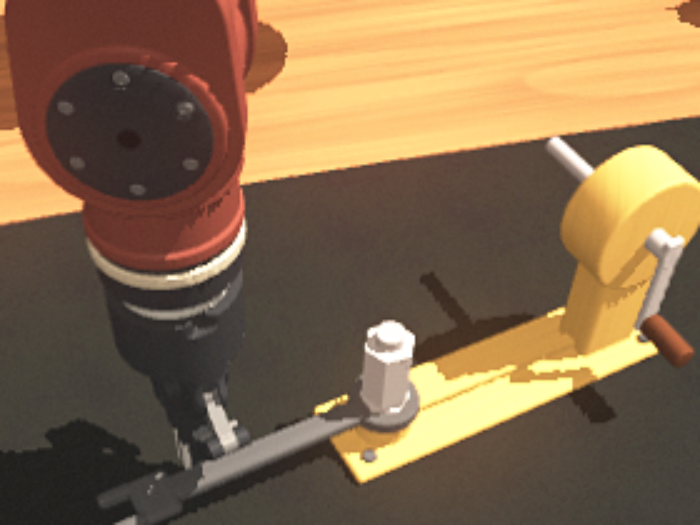

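```bash
python3 -m handwheel '[[-0.001,0.003,0,0,0,-0.02,0],[-0.001,0.007,0,0,0,-0.05,0],[-0.002,0.011,0,0,0,-0.08,0],[-0.002,0.015,0,0,0,-0.1,0],[-0.0025,0.018,0,0,0,-0.13,0],[-0.0025,0.021,0,0,0,-0.156,0],[-0.0025,0.024,0,0,0,-0.18,0],[-0.0024,0.027,0,0,0,-0.2,0],[-0.0024,0.03,0,0,0,-0.22,0],[-0.002,0.033,0,0,0,-0.24,0]]'
python3 - <<'E'
from h import *
s=env.get_state();print(s['tcp_pos'],s['ft_torque'])
arc([-62,-61,-58,-56,-54,-52,-50,-48,-46,-44])
E
```

```text
time: 10.45
tcp_pos: [0.6045, -0.0197, 0.0233]
tcp_rot: [1.599, 2.704, -0.0]
force: [-1.8, -3.2, 0.2]
width: -0.0
[ 0.60445425 -0.01969499  0.02332496] [-0.65346797  0.37191249  0.0076582 ]
-62 [ 0.0005 -0.0027] rz 0.014
-61 [ 0.0001 -0.0004] rz -0.004
-58 [-0.001   0.0064] rz -0.056
-56 [-0.0015  0.011 ] rz -0.091
-54 [-0.0018  0.0156] rz -0.126
-52 [-0.002   0.0202] rz -0.161
-50 [-0.002   0.0248] rz -0.196
-48 [-0.0019  0.0294] rz -0.231
-46 [-0.0016  0.034 ] rz -0.266
-44 [-0.0011  0.0386] rz -0.3
```

```bash
python3 -m handwheel '[[0,0.002,0,0,0,-0.02,0],[-0.001,0.004,0,0,0,-0.035,0],[-0.001,0.006,0,0,0,-0.05,0],[-0.001,0.008,0,0,0,-0.07,0],[-0.0015,0.01,0,0,0,-0.08,0],[-0.0015,0.012,0,0,0,-0.1,0],[-0.0018,0.014,0,0,0,-0.11,0],[-0.0018,0.015,0,0,0,-0.12,0],[-0.0018,0.016,0,0,0,-0.13,0],[-0.0018,0.017,0,0,0,-0.13,0]]'
python3 - <<'E'
from h import *
s=env.get_state();print(s['tcp_pos'],s['ft_torque'])
arc([-55,-54,-52,-50,-48,-46,-44])
E
```

```text
time: 11.28
tcp_pos: [0.6201, -0.013, 0.0234]
tcp_rot: [1.421, 2.801, 0.0]
force: [-0.5, -2.7, 0.2]
width: -0.0006
[ 0.62007835 -0.01297056  0.02336194] [-0.54922482  0.266407    0.02364627]
-55 [ 0.0004 -0.0036] rz 0.021
-54 [-0.     -0.0014] rz 0.003
-52 [-0.0008  0.0032] rz -0.031
-50 [-0.0014  0.0078] rz -0.066
-48 [-0.0019  0.0124] rz -0.101
-46 [-0.0022  0.017 ] rz -0.136
-44 [-0.0023  0.0216] rz -0.171
```

```bash
python3 -m handwheel '[[0,0.001,0,0,0,-0.01,0],[-0.0003,0.002,0,0,0,-0.02,0],[-0.0005,0.003,0,0,0,-0.03,0],[-0.0007,0.004,0,0,0,-0.04,0],[-0.0008,0.005,0,0,0,-0.045,0],[-0.001,0.006,0,0,0,-0.05,0],[-0.0012,0.007,0,0,0,-0.06,0],[-0.0014,0.008,0,0,0,-0.066,0],[-0.0015,0.009,0,0,0,-0.07,0],[-0.0016,0.01,0,0,0,-0.08,0]]'
python3 - <<'E'
from h import *
s=env.get_state();print(s['tcp_pos'],s['ft_torque'])
arc([-52,-50,-48,-46,-44])
E
```

```text
time: 12.12
tcp_pos: [0.622, -0.0129, 0.0231]
tcp_rot: [-1.31, -2.845, 0.023]
force: [-45.1, -29.3, 26.3]
width: -0.0001
[ 0.621986   -0.01286997  0.02308491] [-5.67601774  8.81364632 -0.09522045]
-52 [0.0001 0.0016] rz 0.045
-50 [-0.0008  0.0061] rz 0.01
-48 [-0.0016  0.0107] rz -0.025
-46 [-0.0023  0.0152] rz -0.06
-44 [-0.0028  0.0198] rz -0.095
```

Stop felt (force jumped from 3 N to about 50 N). Backing straight off.

```bash
python3 -m handwheel '[[0,-0.006,0,0,0,0,0],[0,-0.014,0,0,0,0,0],[0,-0.025,0,0,0,0,0],[0,-0.04,0,0,0,0,0],[0,-0.055,0,0,0,0,0],[0,-0.055,-0.03,0,0,0,0],[0,-0.055,-0.065,0,0,0,0],[0,-0.065,-0.1,0,0,0,0],[0,-0.08,-0.135,0,0,0,0],[0,-0.09,-0.165,0,0,0,0]]'
python3 - <<'E'
from h import *
import pickle
s=env.get_state();print(s['tcp_pos'],s['force'])
c=cam('scene'); cv2.imwrite(f'pics/scene5.png',cv2.resize(c['frame'][60:270,170:450],None,fx=2.5,fy=2.5))
rel([.40,-.35,.19],0)
E
```

```text
time: 12.95
tcp_pos: [0.5607, -0.0671, 0.191]
tcp_rot: [1.307, 2.854, 0.002]
force: [1.1, -0.5, -1.1]
width: 0.0001
[ 0.56068431 -0.06707177  0.19103715] [ 1.05470174 -0.49031712 -1.12403946]
yhead 40.75 z [ 0.0091 -0.0028 -1.    ] j [-3.53e-01 -1.60e-02 -8.70e-02  1.49e+00  1.00e-03  5.07e-01] t 13.0
shift [-0.1072 -0.3064  0.0067] rz opts [ 0.7113 -2.4303  3.8528]
```

View pics/scene5.png

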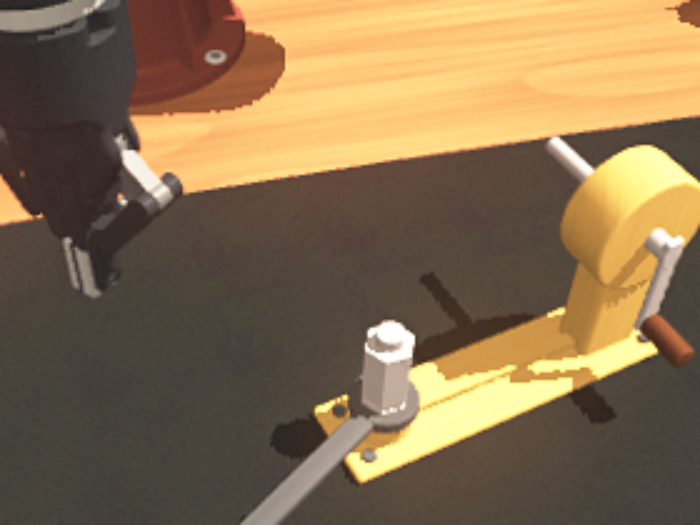

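```bash
python3 -m handwheel '[[-0.01,-0.025,0,0,0,0,0],[-0.02,-0.05,0,0,0,0,0],[-0.03,-0.075,0,0,0,0,0],[-0.04,-0.1,0,0,0,0,0],[-0.05,-0.125,0,0,0,0,0],[-0.06,-0.15,0,0,0,0,0],[-0.065,-0.175,0,0,0,0,0],[-0.07,-0.2,0,0,0,0,0],[-0.07,-0.22,0,0,0,0,0],[-0.07,-0.22,0,0,0,0,0]]'
python3 - <<'E'
from h import *
s=env.get_state();print(s['tcp_pos'],s['force'])
c=cam('top'); cv2.imwrite('pics/top6.png',c['frame'])
cv2.imwrite('pics/tz6.png',cv2.resize(c['frame'][170:240,205:275],None,fx=8,fy=8,interpolation=cv2.INTER_CUBIC))
E
```

```text
time: 13.83
tcp_pos: [0.4383, -0.2657, 0.1881]
tcp_rot: [1.312, 2.854, -0.0]
force: [-0.3, 0.0, -0.4]
width: -0.0003
[ 0.43827391 -0.26565588  0.18814587] [-0.32930178  0.03027    -0.4406948 ]
```

View pics/top6.png

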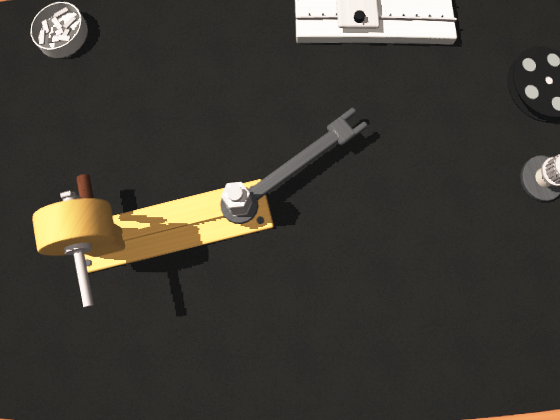

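View pics/tz6.png

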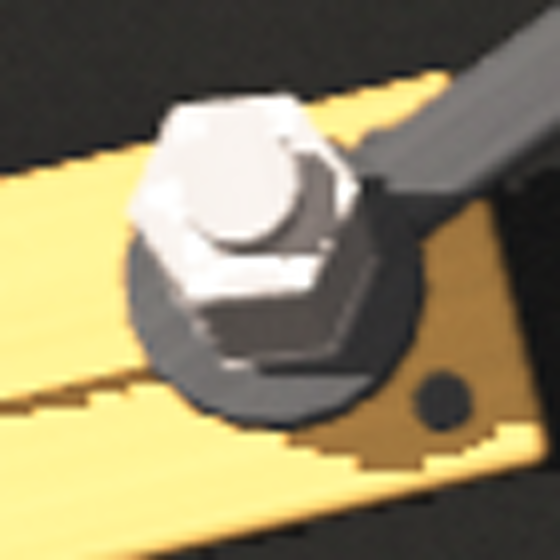

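```bash
python3 - <<'E'
from h import *
import pickle
t=cam('top')
f=lambda p:(np.array(p,float)+.5)/8-.5+np.array([205,170])
for P in ([[170,105],[290,93],[358,180],[310,290],[195,302],[130,210]],[[175,103],[293,95],[358,188],[308,290],[190,302],[130,208]]):
    P=onz(t,f(P),.098);c=P.mean(0);a=np.degrees(np.arctan2(P[:,1]-c[1],P[:,0]-c[0]));print(c,a%60,(a%60).mean())
h=onz(t,[[268,187],[332,143],[343,130]],.0425);print(h,np.degrees(np.arctan2(h[:,1]-.1055,h[:,0]-.562)),np.degrees(np.arctan2(h[1,1]-h[0,1],h[1,0]-h[0,0])))
h=onz(pickle.load(open('top0.pkl','rb')),[[290,208],[350,210],[380,211]],.0425);print(np.degrees(np.arctan2(h[1,1]-h[0,1],h[1,0]-h[0,0])))
E
```

```text
[0.563037   0.10491763 0.098     ] [37.13905367 35.31592206 36.97969015 34.85250706 36.15825709 35.87179774] 36.052871295642674
[0.56288254 0.1048927  0.098     ] [34.41352218 33.81319064 33.48110551 34.28068054 33.6411106  34.30739319] 33.9895004454582
[[ 0.58444196  0.06643015  0.0425    ]
 [ 0.6430485  -0.01964801  0.0425    ]
 [ 0.66115192 -0.03525335  0.0425    ]] [-60.12668049 -57.07205169 -54.83770289] -55.75090500619199
-93.10687540248877
```

```bash
python3 -c "
from cell import env
print(env.hand_in(), env.get_state()['time'])"
```

```text
the job is handed in; nothing more can be done
the job is handed in; nothing more can be done
```

I turned the tall hex nut clockwise to its stop, then swung the spanner anticlockwise to its stop. I then moved the arm clear and handed the job in at about 14 s.

- **Nut:** I gripped it across two flats and turned it about 0.98–1.0 rad. The wrist torque rose from about 0.1 to 2.1 N m and fell again when I backed off 0.02 rad, so it had reached the stop. After that I let go.
- **Spanner:** I pushed the handle with the closed fingers. It took about 3 N until the force jumped to about 54 N at the stop, and I then backed the fingers off. In the top picture it had swung about 0.65 rad from where it started, so it is above 0.6 wherever it began.
- **Last checks:** The final top picture shows the nut still turned, the spanner where I left it, and the gripper touching nothing.
- **One disagreement:** The pictures put the nut's turn at 0.92–0.96 rad, against 0.98 rad from the gripper. That is within what I can read from the pixels, but the nut could be a few hundredths of a rad short of the stop. It should still be above 1.0, because I felt the stop, which is at 1.2. I did not go back to it, as that would have broken the order you asked for.

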